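Shut the chamber's butterfly valve beside its guard plate

TASK

Shut the butterfly valve on the pipe that leads to the round steel chamber: turn its black winged key clockwise (seen from above) until the wings stand square across the pipe, then let go. Leave the matching valve on the pipe of the square filter housing just as it is.

Things in the scene. Friction and masses are not known exactly. Their poses are not given: they have to be found in the camera images.
- chamber_key (a joint): Angle of the winged key to turn: 0 = wings along the pipe (open), 1.571 = wings square across it (shut, against a fixed stop). Grows as the key turns clockwise seen from above. Starts between 0 and 0.45. It turns on a fixed upright axis with stiff friction (0.12 N m), no spring, and stays where it is left.
- chamber_key_grip (a point): Grip point of that key, on its turning axis, 115 mm above the table; turns with the key: z up, y along the wings. The key is a flat upright black bar, 74 mm over the wing tips, 10 mm thick (12 mm at the tips, from 25 mm off the axis outward), from 95 to 127 mm above the table (tips to 133). Under it the valve reaches up to 88 mm.
- chamber_line: Fixed base of that valve; origin on the table under the key's axis. Pipe (40 mm) along y, its centre 50 mm up; round steel chamber (90 mm wide, 127 mm high) at y +120 mm; blank pipe end at y -82 mm. Upright aluminium guard plate at x -48 to -54 mm, y -60 to 60 mm, top 120 mm up: wing tips pass it by 11 mm, a wide-open gripper may not fit. Yaw within 17 degrees.
- filter_key_wing (a point): A wing of the other valve's key, to be left alone: 35 mm from its turning axis, 115 mm above the table. That key, valve, pipe, base and guard plate are alike, but the pipe leads to a square grey filter housing (88 mm wide, 120 mm high) where the other has the round chamber. Either may stand on the robot's left or right; this key may start at any angle.

How it is judged:
By the outcome, as a careful person would: the job done as asked, in the order asked, and still so for the second after the job is handed in, with the robot touching nothing.
It also fails if it takes over 32 s, if anything falls off the work surface, if the arm or the gripper's body presses on something with over 40 N, if the wrist force passes 120 N, or if a joint passes its speed limit or range.

ROBOT

A 6-joint arm with a two-finger parallel gripper is mounted at the origin on the work surface. World frame = base frame: x ahead of the robot, y to its left, z up, the work surface at z = 0. Lengths are in m, angles in degrees, forces in N, time in s.
With the tool pointing down it reaches from about 0.35 to 1 m from the base axis. Payload 7.1 kg.
Tool frame: the origin (TCP) lies at the very end of the fingers, on their centre line; the grasp point (between the pads) lies 19 mm behind it; y points along the fingers, z is the direction in which the jaws open and shut, and the axes are right-handed (so a half turn about y gives the same grasp; the last joint's range is limited). The gripper opens to 85 mm and grips with 20 to 120 N. Pads are 22 mm wide; open, the fingers measure 114 mm over their backs; the gripper's body (76 mm by 85 mm) begins 54 mm behind the grasp point. The pads swing forward as they close: fully open they stand 13 mm farther back than shut.
Start: joints at [70.646, 24.242, 93.386, -0, 62.372, -1.089], TCP at [0.196, 0.594, 0.231] pointing down, gripper open.
Joint ranges: [-172.04, 172.04], [-51.8, 120.97], [4.93, 147.93], [-75.15, 255.16], [6.16, 154.13], [-145.62, 145.62]. Speed limits (degrees/s): [136.94, 136.94, 172.46, 180, 180, 180].

INTERFACE

Orientations are given as [roll, pitch, yaw] about the fixed x, y, z axes, in that order (R = Rz(yaw) Ry(pitch) Rx(roll)).
In Python, from plant import manip, eyes, boxes_of gives the robot as it stands.
- The arm moves only by the shell command python3 -m pendant 'ROWS'. ROWS is JSON, one flat list of numbers, 7 for each row, row after row: the shift along the tool's x, y, z in m, then the turn, a rotation vector about the tool's x, y, z in rad, then the opening, from 0 (shut) to 1 (fully open). A call has 1 to 20 rows; each row shifts and turns the commanded pose from where the row before left it, along the tool's axes as they then stand; what a row does not reach is not made up. A row lasts 1/8 s, in which the tool goes at most 62.5 mm and 10.7 degrees, less where a joint would pass 70% of its speed; a pose out of reach is approached as far as the arm can. A call with a gripper value outside its range is refused whole. The fingers move at their own pace and stop on an object; the grip force is fixed at half the most. Time passes only in rows, so rows that do not move let the fingers close. It gives the time, the measured TCP pose, the force and the opening at its end, in the units of the state.
- manip.observe(): the state, without advancing time (a new reading comes with each control period).
- eyes.grab_frame(name): name is "scene" or "side" or "wrist"; returns (picture, depth): 400x640x3 uint8, red, green, blue; 400x640 float32, m along the optical axis (not along the pixel's ray), 0 where there is no reading.
- eyes.camera_model(name): a dict with "K" (3x3 intrinsics, pixels), "T" (4x4, takes a point from camera to world coordinates); the wrist camera has in their place "T_tool_cam" (4x4, takes a point from camera to tool coordinates, whose origin is the TCP and whose axes are the tool frame's). Camera axes: x right, y up, looking along -z (the intrinsics and any distortion apply to the point x, -y, -z); pixel columns grow to the right and rows downward; lengths in m; the calibration is good to about 2 mm. A picture is of the moment at which its call begins: read the wrist's pose just before it. camera_model takes no time and is no camera call.
- manip.close_job(): hands the job in, once; it reports no verdict.
Trained networks look in the newest picture that a camera, given by its name, has taken for a name from the list of things; names that differ only in an ending like _2 or _b are one class to them, and where a whole thing is asked for, a point or a joint stands for the part that bears it (a point fixed in the world has none). Each returns a list of dicts, best first, with "score" (0 to 1); they miss things now and then, are a little off and sometimes report something else, mostly with a low value. They report only what shows in the picture. A call takes as long as a camera call.
- boxes_of(query, camera): "xyz" ([x, y, z] in m, in the coordinates of the camera as it stood for that picture, good to about 4 mm: the middle of the surface that is visible of it).
The state is a dict: "clock": time; "joints": joint angles; "qvel": joint speeds; "joint_torque": joint torques, N m; "tcp_pos": TCP position; "tcp_rot": TCP orientation; "wrist_force": force on the tool from outside, world axes, zero at the start; "moment": the same for the moment, N m; "grip_width": opening from 0.0 (shut) to 1.0 (fully open).
Only numpy, scipy, OpenCV 4.12 (cv2) and the standard library are available. Lean on these libraries where they do the work, as an engineer would, in place of code of your own. Each camera call takes 0.05 s, during which the arm holds its last target.

## Working session

There is one attempt and no reset: what is moved stays moved. The work goes in short steps, Python scripts to look and compute and a shell command to move; the robot and the scene stay as the last step left them, time stands still between calls to the robot, and variables do not carry over. Pictures are saved under pics/ and viewed, and the job is handed in when it is done.

```bash
mkdir -p pics; ls
cat > h.py <<'E'
import numpy as np,cv2
from scipy.spatial.transform import Rotation as R
from plant import manip, eyes, boxes_of
def toolT():
    s=manip.observe();T=np.eye(4);T[:3,:3]=R.from_euler('xyz',s['tcp_rot'],degrees=True).as_matrix();T[:3,3]=s['tcp_pos'];return T
def camT(n):
    m=eyes.camera_model(n)
    return (m['T'] if 'T' in m else toolT()@np.array(m['T_tool_cam'])),np.array(m['K'])
def cloud(d,n,T=None):
    T0,K=camT(n); T=T0 if T is None else T
    v,u=np.mgrid[:d.shape[0],:d.shape[1]]
    x=(u-K[0,2])/K[0,0]*d;y=(v-K[1,2])/K[1,1]*d
    return np.stack([x,-y,-d],-1)@np.array(T)[:3,:3].T+np.array(T)[:3,3]
def save(n,p): cv2.imwrite('pics/'+n+'.png',p[...,::-1])
E
python3 - <<'E'
from h import *
print(manip.observe())
for n in ['scene','side','wrist']:
    T,K=camT(n); p,d=eyes.grab_frame(n); save(n+'0',p); np.savez(''+n+'0.npz',p=p,d=d,T=T)
    print(n,eyes.camera_model(n).keys())
    for q in (['chamber_key','chamber_line','chamber_key_grip','filter_key_wing'] if n!='side' else ['chamber_line']):
        for b in boxes_of(q,n)[:3]:
            print(q,round(b['score'],2),(T@np.r_[b['xyz'],1])[:3].round(3))
E
```

```text
pics
{'clock': 0.0, 'joints': array([ 7.06463687e+01,  2.42850328e+01,  9.34327053e+01,  1.94798975e-03,
        6.23726884e+01, -1.08718163e+00]), 'qvel': array([-0.00584175, -0.00628511, -0.11393606, -0.03820139, -0.06171848,
       -0.07745623]), 'joint_torque': array([-1.34148780e-03, -5.57385635e+01, -2.81742668e+01, -8.53351003e-05,
        7.41020136e-03,  2.15164471e-05]), 'tcp_pos': array([0.19566399, 0.5929924 , 0.23053041]), 'tcp_rot': array([-9.00903775e+01,  3.43987711e-03, -1.82673570e+01]), 'wrist_force': array([ 0.59947763, -0.74347011,  0.02127538]), 'moment': array([ 0.00303996, -0.03235359, -0.03462519]), 'grip_width': 0.9976872498381769}
scene dict_keys(['K', 'T'])
chamber_key 0.84 [0.526 0.235 0.112]
chamber_line 0.61 [0.527 0.28  0.059]
chamber_key_grip 0.77 [0.523 0.238 0.113]
filter_key_wing 0.78 [ 0.471 -0.197  0.119]
filter_key_wing 0.32 [0.523 0.239 0.116]
side dict_keys(['K', 'T'])
chamber_line 0.81 [0.475 0.307 0.064]
wrist dict_keys(['K', 'T_tool_cam'])
chamber_line 0.55 [0.434 0.386 0.012]
```

View pics/scene0.png

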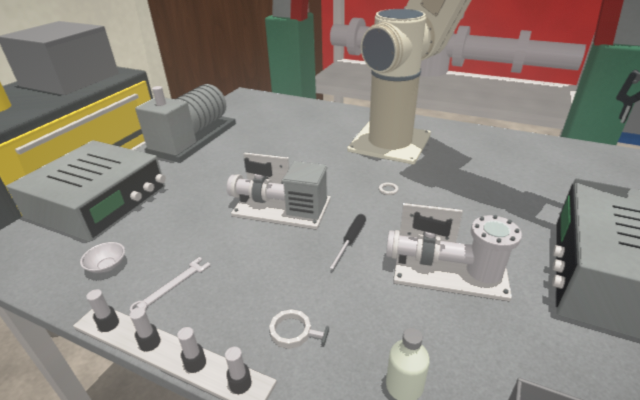

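View pics/side0.png

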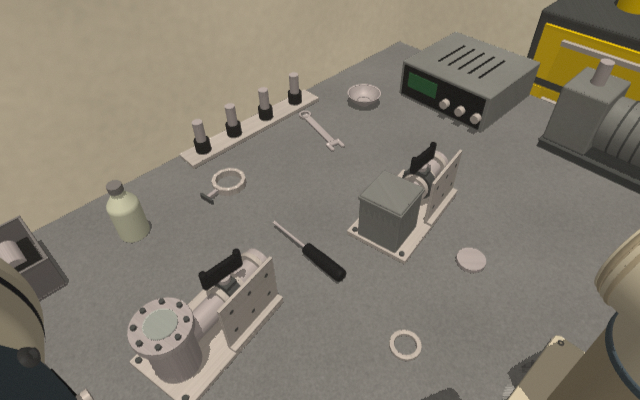

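Run:
```python
from h import *
for n in ['scene','side']:
    z=np.load(n+'0.npz');P=cloud(z['d'],n);p=z['p'].astype(int)
    print(n,np.array(camT(n)[0])[:3,3])
    m=(np.hypot(P[...,0]-.526,P[...,1]-.235)<.045)&(P[...,2]>.097)&(P[...,2]<.14)&(p.max(-1)<90)&(z['d']>0)
    q=P[m]; print(len(q))
    c=q[:,:2].mean(0);print('key mean',c,q.min(0),q.max(0))
    (cx,cy),(w,h),a=cv2.minAreaRect((q[:,:2]*1000).astype(np.float32));print('rect',cx,cy,w,h,a)
    e,v=np.linalg.eigh(np.cov(q[:,:2].T));print('dir',np.degrees(np.arctan2(v[1,1],v[0,1])),np.sqrt(e))
    # chamber top
    m=(np.hypot(P[...,0]-.526,P[...,1]-.235)<.2)&(P[...,2]>.122)&(P[...,2]<.132)&(np.hypot(P[...,0]-.526,P[...,1]-.235)>.06)&(z['d']>0)
    q=P[m];print('chamber',len(q),*(cv2.minEnclosingCircle((q[:,:2]*1000).astype(np.float32)) if len(q) else []))
    # plate top
    m=(np.hypot(P[...,0]-.526,P[...,1]-.235)<.1)&(abs(P[...,2]-.118)<.004)&(p.max(-1)>110)&(z['d']>0)
    q=P[m];print('plate',len(q), cv2.minAreaRect((q[:,:2]*1000).astype(np.float32)) if len(q) else '')
```

```text
scene [1.18817819 0.31708892 0.63385301]
519
key mean [0.52231121 0.23753197] [0.51468309 0.20125779 0.0972242 ] [0.52644796 0.27230691 0.13477375]
rect 521.6346435546875 236.82476806640625 11.448526382446289 71.05317687988281 2.153729200363159
dir 90.20811330466194 [0.00175578 0.02116504]
chamber 768 (488.52099609375, 296.500732421875) 100.47531127929688
plate 355 ((488.9290466308594, 253.1168212890625), (172.6298370361328, 74.87828063964844), 83.12030792236328)
side [0.09711914 0.41456841 0.68706839]
752
key mean [0.51279721 0.23881687] [0.5087308  0.20016287 0.09701925] [0.52089969 0.2738893  0.13223118]
rect 514.81689453125 237.02609252929688 12.164800643920898 73.72624969482422 0.0066285086795687675
dir 89.63995187601466 [0.00257644 0.02189259]
chamber 861 (490.6054992675781, 354.60235595703125) 42.91106033325195
plate 624 ((475.3915100097656, 257.68194580078125), (172.08775329589844, 60.42757797241211), 73.40917205810547)
```

The scene view shows the round chamber at about (495,250) with its key at (432,225), on the robot's left. The square filter is at (307,190). From the depth data, the key axis is near (0.518, 0.237), the wings point along about 90° and the line yaw is about 13°. I'll move above it next and check with the wrist camera.

```bash
python3 -m pendant '[0.0348,-0.002,-0.0198,0,0,0,0.4, 0.0348,-0.002,-0.0198,0,0,0,0.4, 0.0348,-0.002,-0.0198,0,0,0,0.4, 0.0348,-0.002,-0.0198,0,0,0,0.4, 0.0348,-0.002,-0.0198,0,0,0,0.4, 0.0348,-0.002,-0.0198,0,0,0,0.4, 0.0348,-0.002,-0.0198,0,0,0,0.4, 0.0348,-0.002,-0.0198,0,0,0,0.4, 0.0348,-0.002,-0.0198,0,0,0,0.4, 0.0348,-0.002,-0.0198,0,0,0,0.4, 0.0348,-0.002,-0.0198,0,0,0,0.4, 0.0348,-0.002,-0.0198,0,0,0,0.4, 0,0,0,0,0.1564,0,0.4, 0,0,0,0,0.1564,0,0.4, 0,0,0,0,0.1564,0,0.4, 0,0,0,0,0.1564,0,0.4, 0,0,0,0,0.1564,0,0.4, 0,0,0,0,0.1564,0,0.4, 0,0,0,0,0.1564,0,0.4, 0,0,0,0,0.1564,0,0.4]'
python3 -m pendant '[0,0,0,0,0,0,0.4, 0,0,0,0,0,0,0.4]'
python3 - <<'E'
from h import *
s=manip.observe();print(s['joints'].round(1),s['tcp_pos'].round(4),s['tcp_rot'].round(2),s['grip_width'])
T,K=camT('wrist'); p,d=eyes.grab_frame('wrist'); save('wrist1',p); np.savez('wrist1.npz',p=p,d=d,T=T)
for q in ['chamber_key','chamber_key_grip']:
    for b in boxes_of(q,'wrist')[:2]: print(q,round(b['score'],2),(T@np.r_[b['xyz'],1])[:3].round(4))
P=cloud(d,'wrist',T); pi=p.astype(int)
print('cam',T[:3,3])
r=np.hypot(P[...,0]-.518,P[...,1]-.237)
m=(r<.045)&(P[...,2]>.1)&(P[...,2]<.145)&(pi.max(-1)<90)&(d>0)
q=P[m];print(len(q),q.mean(0) if len(q) else '', cv2.minAreaRect((q[:,:2]*1000).astype(np.float32)) if len(q) else '')
z=np.load('side0.npz');P=cloud(z['d'],'side');p=z['p'].astype(int)
m=(np.hypot(P[...,0]-.49,P[...,1]-.355)<.06)&(P[...,2]>.12)&(P[...,2]<.135)&(z['d']>0)
q=P[m];print('chamber',len(q),cv2.minEnclosingCircle((q[:,:2]*1000).astype(np.float32)))
E
```

```text
clock: 3.1
tcp_pos: [0.518, 0.237, 0.2554]
tcp_rot: [-90.0, 0.0, -90.2]
wrist_force: [0.2, 0.3, 0.8]
grip_width: 0.397
clock: 3.35
tcp_pos: [0.518, 0.237, 0.2553]
tcp_rot: [-90.0, 0.0, -89.8]
wrist_force: [0.2, -0.5, -0.4]
grip_width: 0.398
[23.4 18.  99.3  0.  62.7 23.2] [0.518  0.237  0.2553] [-90.     0.   -89.79] 0.39836235938828024
chamber_key 0.95 [0.5186 0.2385 0.1267]
chamber_key_grip 0.88 [0.5144 0.2365 0.1303]
cam [0.51731798 0.31347966 0.39957785]
1047 [0.51684735 0.23653716 0.12929667] ((517.1029663085938, 234.94517517089844), (73.00957489013672, 11.790932655334473), 88.89378356933594)
chamber 1925 ((491.49334716796875, 354.258056640625), 44.89849090576172)
```

View pics/wrist1.png

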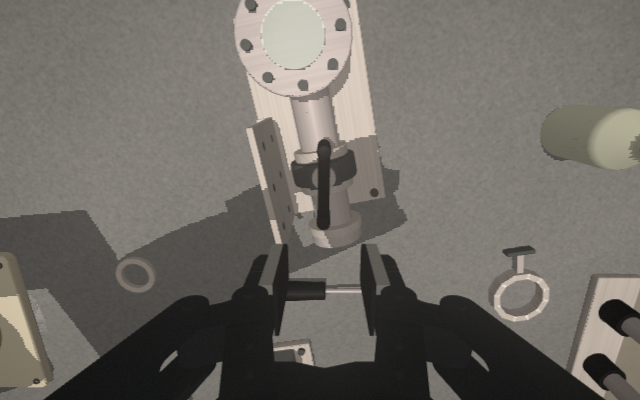

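The wrist view shows the key's wings running from (324,145) to (324,225), centred between the jaws and well aligned with them, and clear of the guard plate on the left at x≈265. Next I descend and grip.

```bash
python3 -m pendant '[0.001,0.0262,-0.001,0,0,0,0.4, 0,0.0262,0,0,0,0,0.4, 0,0.0262,0,0,0,0,0.4, 0,0.0262,0,0,0,0,0.4, 0,0.0262,0,0,0,0,0.4, 0,0.0262,0,0,0,0,0.4, 0,0,0,0,0,0,0.4]'
python3 -m pendant '[0,0,0,0,0,0,0.2, 0,0,0,0,0,0,0.1, 0,0,0,0,0,0,0, 0,0,0,0,0,0,0, 0,0,0,0,0,0,0, 0,0,0,0,0,0,0]'
python3 - <<'E'
from h import *
for n in ['wrist','side']:
    p,d=eyes.grab_frame(n); save(n+'2',p)
E
```

```text
clock: 4.38
tcp_pos: [0.5156, 0.2354, 0.0964]
tcp_rot: [-90.2, -0.1, -89.9]
wrist_force: [0.9, -0.6, 0.8]
grip_width: 0.401
clock: 5.12
tcp_pos: [0.5175, 0.2363, 0.0994]
tcp_rot: [-89.9, 0.0, -90.0]
wrist_force: [-2.0, -0.3, 6.1]
grip_width: 0.101
```

View pics/wrist2.png

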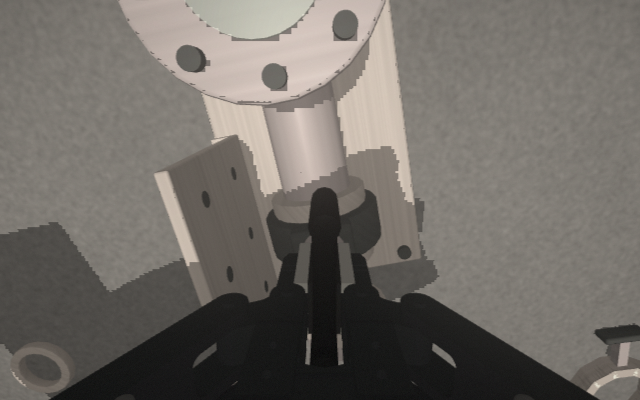

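The key sits between the pads, with an opening of 0.10 (about 9 mm). I'll turn it now.

```bash
python3 -m pendant '[0,0,0,0,0.12,0,0, 0,0,0,0,0.12,0,0, 0,0,0,0,0.12,0,0, 0,0,0,0,0.12,0,0, 0,0,0,0,0.12,0,0]'
python3 -m pendant '[0,0,0,0,0.12,0,0, 0,0,0,0,0.12,0,0, 0,0,0,0,0.12,0,0, 0,0,0,0,0.12,0,0, 0,0,0,0,0.12,0,0, 0,0,0,0,0,0,0]'
python3 -c "
from h import *
s=manip.observe();print(s['moment'],s['wrist_force'])"
```

```text
clock: 5.85
tcp_pos: [0.5179, 0.2362, 0.0994]
tcp_rot: [-89.9, 0.1, -124.5]
wrist_force: [0.5, -0.4, 4.5]
grip_width: 0.105
clock: 6.6
tcp_pos: [0.5181, 0.236, 0.0994]
tcp_rot: [-90.0, 0.1, -158.8]
wrist_force: [0.8, -2.9, 5.9]
grip_width: 0.103
[-0.42777255 -0.02129731 -0.09714885] [ 0.77407804 -2.87185963  5.93753941]
```

```bash
M='from h import *
s=manip.observe();print(s["moment"].round(3),s["wrist_force"].round(1))'
python3 -m pendant '[0,0,0,0,0.06,0,0, 0,0,0,0,0.06,0,0, 0,0,0,0,0,0,0]'; python3 -c "$M"
python3 -m pendant '[0,0,0,0,0.035,0,0, 0,0,0,0,0,0,0]'; python3 -c "$M"
python3 -m pendant '[0,0,0,0,0.035,0,0, 0,0,0,0,0,0,0]'; python3 -c "$M"
```

```text
clock: 6.98
tcp_pos: [0.5181, 0.2359, 0.0994]
tcp_rot: [-90.0, 0.1, -165.6]
wrist_force: [1.4, -3.7, 6.3]
grip_width: 0.107
[-0.525 -0.053 -0.127] [ 1.4 -3.7  6.3]
clock: 7.22
tcp_pos: [0.5181, 0.2359, 0.0994]
tcp_rot: [-90.0, 0.1, -167.6]
wrist_force: [0.0, -2.7, 6.4]
grip_width: 0.106
[-0.576  0.008 -0.056] [ 0.  -2.7  6.4]
clock: 7.48
tcp_pos: [0.5181, 0.2358, 0.0994]
tcp_rot: [-90.0, 0.1, -169.5]
wrist_force: [0.7, -3.3, 5.7]
grip_width: 0.106
[-0.445 -0.035  0.611] [ 0.7 -3.3  5.7]
```

The vertical moment jumped to 0.61 N·m, so the key is against the stop. I'll push slightly further, let go and back off.

```bash
M='from h import *
s=manip.observe();print(s["moment"].round(3),s["wrist_force"].round(1))'
python3 -m pendant '[0,0,0,0,0.025,0,0, 0,0,0,0,0,0,0]'; python3 -c "$M"
python3 -m pendant '[0,0,0,0,0,0,0.2, 0,0,0,0,0,0,0.3, 0,0,0,0,0,0,0.35, 0,0,0,0,0,0,0.35]'
python3 -m pendant '[0,-0.02,0,0,0,0,0.35, 0,-0.03,0,0,0,0,0.35, 0,-0.035,0,0,0,0,0.35, 0,-0.035,0,0,0,0,0.35, 0,-0.035,0,0,0,0,0.35, 0,0,0,0,0,0,0.35, 0,0,0,0,0,0,0.35]'
python3 - <<'E'
from h import *
for n in ['scene','wrist','side']:
    T,K=camT(n); p,d=eyes.grab_frame(n); save(n+'3',p); P=cloud(d,n,T);pi=p.astype(int)
    m=(np.hypot(P[...,0]-.518,P[...,1]-.236)<.042)&(P[...,2]>.1)&(P[...,2]<.14)&(pi.max(-1)<80)&(d>0)
    q=P[m]
    if len(q)>20: 
        e,v=np.linalg.eigh(np.cov(q[:,:2].T));print(n,len(q),q.mean(0).round(4),np.degrees(np.arctan2(v[1,1],v[0,1])),cv2.minAreaRect((q[:,:2]*1000).astype(np.float32)))
    m=(np.hypot(P[...,0]-.49,P[...,1]-.355)<.06)&(P[...,2]>.12)&(P[...,2]<.135)&(d>0)
    q=P[m]
    if len(q)>20: print('chamber',len(q),cv2.minEnclosingCircle((q[:,:2]*1000).astype(np.float32)))
E
```

```text
clock: 7.72
tcp_pos: [0.5181, 0.2359, 0.0994]
tcp_rot: [-89.9, 0.2, -170.8]
wrist_force: [-0.0, -2.6, 6.2]
grip_width: 0.103
[-0.437  0.078  1.235] [-0.  -2.6  6.2]
clock: 8.22
tcp_pos: [0.5169, 0.236, 0.098]
tcp_rot: [-90.0, -0.0, -171.0]
wrist_force: [-0.2, 0.6, -0.0]
grip_width: 0.353
clock: 9.1
tcp_pos: [0.5165, 0.2358, 0.2525]
tcp_rot: [-90.0, -0.0, -171.0]
wrist_force: [0.5, 0.8, -0.2]
grip_width: 0.35
scene 172 [0.5329 0.2382 0.1229] -168.51140240678217 ((521.40380859375, 236.72396850585938), (70.52477264404297, 11.1248140335083), 10.950767517089844)
chamber 1129 ((495.041748046875, 353.8231201171875), 45.5309944152832)
wrist 1085 [0.5198 0.235  0.1291] -168.52070684480373 ((517.34033203125, 234.5203857421875), (73.51325988769531, 11.55222225189209), 11.360413551330566)
chamber 8330 ((493.52197265625, 352.46551513671875), 45.33812713623047)
side 554 [0.512  0.2387 0.1186] -168.33619697671543 ((515.151611328125, 237.300537109375), (73.2815170288086, 11.564994812011719), 10.820883750915527)
chamber 1920 ((491.74755859375, 353.86834716796875), 44.927268981933594)
```

View pics/wrist3.png

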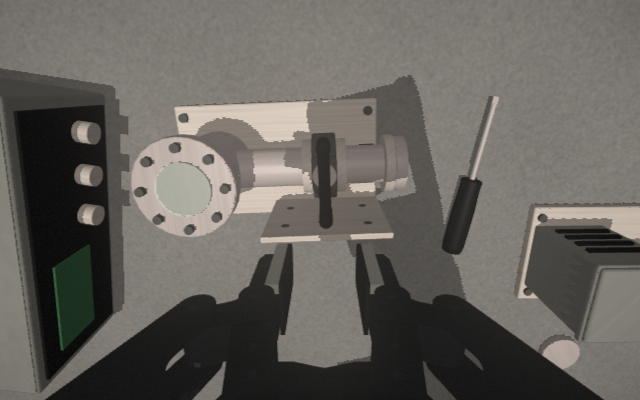

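View pics/side3.png

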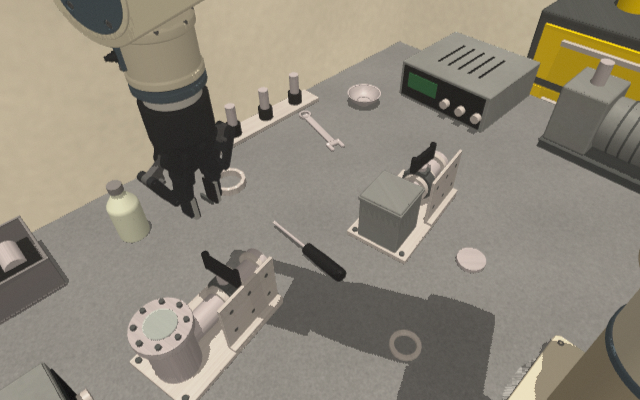

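The key's wings stand at 11.4° and the line's yaw measures 11.4°, so they are square to the pipe. The gripper is clear, and the filter valve looks the same as before.

```bash
python3 -c "
from h import *
print(manip.close_job())"
```

```text
the job is handed in; nothing more can be done
None
```

I shut the chamber valve and handed the job in at about 9.3 s of the 32 s allowed. I gripped the key with the jaws partly open to clear the guard plate and turned it clockwise about 78° onto its stop. Then I let go and backed off upward by about 155 mm.

- **Stop reached:** the wrist moment about the vertical rose from about 0 to 1.2 N·m over the last two pushes. Wrist force readings were about 7 N or less.
- **Key angle:** after release, the wrist camera puts the wings at 11.4° and the square-across direction at 11.4°. The side and scene cameras gave wing angles of about 11°; I didn't work out their line yaw separately.
- **Other valve:** I never went near the filter valve, and it looks the same in the side view before and after. I compared that by eye only.

No check failed.

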